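Put the try-me instruments back in their display tray and lock them in

TASK

Put the harmonica and the wooden train whistle back into the sloping try-me tray: press each one fully home, flat on the floor of its own shaped cutout, right way up and the way round that fits. Then turn the red-handled lock on the tray clockwise all the way to the red marks, so that its brass bar lies across both instruments, and let go. Do not shift or knock over the other goods on the counter.

Things in the scene. Friction and masses are not known exactly. Their poses are not given: they have to be found in the camera images.
- insert: Black rigid insert of a display tray, 176 mm (x) by 216 mm (y), sloped 28 degrees on a red riser that faces the shop, away from the robot. Origin: centre of its upper face, 88 mm above the counter. x points up the slope (roughly towards the robot), y is level, z square out of the face. Two cutouts run along y: the lower (x = -42 mm) for the harmonica, the upper (x = +42 mm) for the whistle, 41 mm of insert between them.
- harmonica_seat (a point): Centre of the harmonica cutout's floor, where the harmonica's origin belongs; axes as the insert's. Grey-lined cutout 42 mm wide (x), 154 mm long (y), 16 mm deep, with a slot 16 mm wide at its -y end, to y = -90 mm, for the slide button. At home the harmonica's x is the insert's -y, its y the insert's x, its z the insert's z, and it stands 12 mm proud of the face.
- whistle_seat (a point): Centre of the whistle cutout's floor, where the whistle's origin belongs; axes as the insert's. Yellow-lined cutout 44 mm wide and 24 mm deep from y = -60 to +74 mm, then only 28 mm wide to y = -96 mm for the mouthpiece. At home the whistle's x is the insert's -y, its y the insert's x, its z the insert's z, and it stands 12 mm proud of the face.
- finger_trough (a point): Middle of the finger trough, on its floor, 24 mm below the insert's face; axes as the insert's. The trough is 48 mm wide (y = -24 to +24 mm), open at both ends, and runs up the slope across both cutouts, giving fingers room on both sides of an instrument held at its origin.
- grip_rib (a point): One of eight black rubber spring ribs (this one in the harmonica cutout), four to a cutout, that stand 3.5 mm out of the long walls about 11 mm below the face, 3000 N/m each. Clearance without them is about 2 mm a side. An instrument laid in stops 8 to 17 mm short of the floor; a push of about 10 to 20 N along the insert's -z sends it home, and friction then holds it.
- harmonica: Large steel-covered harmonica lying flat on the counter, 150 mm long (x = -75 to +75 mm), 38 mm wide (y), 28 mm high (z), edges rounded 3 mm, 0.17 to 0.32 kg. A brass slide button, 10 mm thick and 10 mm long, stands out of its +x end at mid height; two rows of mouth holes along its -y side. Origin: centre of its underside, below its balance point.
- whistle: Wooden train whistle lying on the counter: box body 130 mm long (x = -72 to +58 mm), 40 mm wide (y), 36 mm high (z), then a mouthpiece 24 mm wide and 22 mm high to x = +94 mm; underside flat, edges rounded 3 mm. Four dark slots in the top by the mouthpiece, two red stripes round the other end. 0.11 to 0.21 kg. Origin: underside, centre line, 72 mm from the striped end, near its balance point.
- harmonica_button (a point): Tip of the harmonica's slide button (85 mm along its x, 14 mm up).
- whistle_mouth (a point): Tip of the whistle's mouthpiece (94 mm along its x, 11 mm up).
- turnlock (a joint): Angle of the lock collar, rad: 0 open, 1.5 locked (end stop; its bar then lies straight up and down the slope, at the red marks, over both instruments). It grows clockwise, looking down on the insert's face. Starts at 0 to 0.25 and stays where it is left (about 0.04 N m of friction). The bar passes 3 mm above an instrument that is home and is blocked by one that is not.
- lock_grip (a point): On the lock's axis at mid-height of its red grip: 36 mm above the insert's face, at insert x = 0, y = +57 mm. z: turning axis, out of the face; x: along grip and bar, turns with them (locked: the insert's x). Grip 34 mm long (x), 11 mm thick (y), 29 to 44 mm above the face; brass collar 36 mm across, 22 to 29 mm above; brass bar 68 by 14 mm, 15 to 22 mm above.
- mug: Blue mug, 82 mm across, 92 mm high, leave alone. Origin: centre of its underside.
- jar: Glass jar with a yellow lid, 72 mm across, 95 mm high, leave alone. Origin: centre of its underside.
- giftbox: Yellow gift box with red ribbon, 95 by 75 by 50 mm, leave alone. Origin: centre of its underside.
- bell: Steel counter bell, 84 mm across, 57 mm high, leave alone. Origin: centre of its underside.
- cablecar: Red and yellow wooden toy cable car, 116 by 52 by 66 mm, leave alone. Origin: centre of its underside, level with the counter.
- postcards: Banded stack of postcards, 148 by 104 by 22 mm, leave alone. Origin: centre of its underside.
Not all that is in view belongs to the job. Leave any green or orange look-alike of the harmonica alone. Of the things shaped like the whistle, the wooden one is meant.

How it is judged:
On the way, in this order (a step that is already met when the one before it is completed fails the run):
1. both instruments are pressed fully home in their cutouts (distance between harmonica and harmonica_seat below 0.006 m and z of harmonica in the frame of insert below -0.0135 m and angle between the z axis of each of harmonica, whistle and the z axis of insert, either way round below 0.05 rad and y of each of harmonica_button, whistle_mouth in the frame of insert below -0.05 m and distance between whistle and whistle_seat below 0.006 m and z of whistle in the frame of insert below -0.0215 m), for 0.2 s.
2. the lock is turned to the red marks, its bar across both (all of step 1 and value of joint turnlock above 1.35 rad), for 0.2 s.
At the end, for the whole second after the job is handed in: Harmonica and whistle both home: origin within 6 mm of its seat, less than 2.5 mm off the cutout floor, within 0.05 rad of square with the insert, button and mouthpiece at the insert's -y end; the lock turned to within 0.15 rad of its stop (joint over 1.35); everything at rest (all of step 2 and linear speed of each of harmonica, whistle below 0.02 m/s); the robot touches nothing.
It fails at once if something else on the counter was shifted more than 40 mm (distance of any of mug, jar, giftbox, bell, cablecar, postcards from where it was at the start of the episode above 0.04 m).
It fails at once if something else on the counter was tipped over (angle between any of mug, jar, giftbox, bell, cablecar, postcards's own z axis and vertical above 0.5 rad).
It also fails if it takes over 72 s, if anything falls off the work surface, if the arm or the gripper's body presses on something with over 40 N, if the wrist force passes 120 N, or if a joint passes its speed limit or range.

ROBOT

A 6-joint arm with a two-finger parallel gripper is mounted at the origin on the work surface. World frame = base frame: x ahead of the robot, y to its left, z up, the work surface at z = 0. Lengths are in m, angles in rad, forces in N, time in s.
With the tool pointing down it reaches from about 0.275 to 0.75 m from the base axis. Payload 10.2 kg.
Tool frame: the origin (TCP) lies between the finger pads; the fingertips stand 14 mm ahead of it and the grasp point (between the pads) lies 5 mm behind it; z points along the fingers, y is the line along which they close (so a half turn about z gives the same grasp; the last joint's range is limited). The gripper opens to 88 mm and grips with 3 to 60 N. Pads are 18 mm wide; open, the fingers measure 123 mm over their backs; the gripper's body (75 mm by 187 mm) begins 45 mm behind the grasp point.
Start: joints at [1.116, 0.313, 1.498, -0, 1.331, -0.223], TCP at [0.121, 0.511, 0.253] pointing down, gripper open.
Joint ranges: [-2.94, 2.94], [-0.97, 2.17], [0.19, 2.56], [-1.23, 4.37], [0.02, 3.11], [-2.88, 2.88]. Speed limits (rad/s): [2.39, 2.39, 3.01, 3.14, 3.14, 3.14].

INTERFACE

Orientations are given as a unit quaternion [x, y, z, w].
In Python, from cell import readout, read_camera, get_calibration, order gives the robot as it stands.
- The arm moves only by the tool drive_tool, never from a script. Its argument "targets" is a list that holds one entry, the list of rows, each a list of 6 numbers: the shift along the tool's x, y, z in units of 30 mm (1.0 is 30 mm), then the turn, a rotation vector about the tool's x, y, z in units of 6 degrees (1.0 is 6 degrees). A call has exactly 8 rows; each row is the pose to reach, as a shift and turn from the pose commanded when the call began, along the tool's axes at that moment; what a row does not reach only later rows make up. A row lasts 1/12 s, in which the tool goes at most 41.7 mm and 7.16 degrees, less where a joint would pass 70% of its speed; a pose out of reach is approached as far as the arm can. A call with a gripper value outside its range is refused whole. "jaw" is the opening, from 0 (shut) to 1 (fully open), set as the call begins (left out, the last holds). The fingers move at their own pace and stop on an object; "force" is the grip in N (left out, the last holds). Time passes only in rows, so rows that repeat a pose let the fingers close, or fill a call up. It gives the time, the measured TCP pose, the force, the opening and the grip force at its end, in the units of the state.
- readout.get_state(): the state, without advancing time (a new reading comes with each control period).
- read_camera(name): name is "scene" or "top"; returns the picture (480x640x3 uint8, red, green, blue); there is no depth.
- get_calibration(name): a dict with "camera_matrix" (3x3 intrinsics, pixels), "R" (3x3) and "t" (3): a world point X has camera coordinates R X + t. Camera axes: x right, y down, z forward; pixel columns grow to the right and rows downward; lengths in m; the calibration is good to about 2 mm. A picture is of the moment at which its call begins. get_calibration takes no time and is no camera call.
- order.finish_job(): hands the job in; it is judged then, once.
The state is a dict: "time_s": time; "q": joint angles; "qd": joint speeds; "tau": joint torques, N m; "position": TCP position; "tool_rot": TCP orientation; "contact_force": force on the tool from outside, world axes, zero at the start; "wrist_torque": the same for the moment, N m; "grip_width": finger opening in m; "grasp_force": force on a finger pad.
Only numpy, scipy, OpenCV 4.12 (cv2) and the standard library are available. Lean on these libraries where they do the work, as an engineer would, in place of code of your own. Each camera call takes 0.05 s, during which the arm holds its last target. There are 200 camera calls.

## Working session

There is one attempt and no reset: what is moved stays moved. The work goes in short steps, Python scripts to look and compute and a tool call to move; the robot and the scene stay as the last step left them, time stands still between calls to the robot, and variables do not carry over. Pictures are saved under pics/ and viewed, at most 13 in all, crops included, and the job is handed in when it is done.

Besides the shell and the picture viewer there is one more tool, called after "Call:" in YAML: its name, and indented under it one key for each argument. drive_tool: Moves the arm, as the interface text tells. Its arguments: {"type":"object","properties":{"targets":{"type":"array"},"jaw":{"type":"number"},"force":{"type":"number"}},"required":["targets"]}

```bash
ls; mkdir -p pics; python3 - <<'E'
from cell import readout, read_camera, get_calibration
import cv2
for n in("scene","top"):
    im=read_camera(n); cv2.imwrite(f"pics/{n}0.png",im[:,:,::-1]); c=get_calibration(n); print(n,c)
print(readout.get_state())
E
```

```text
pics
scene {'camera_matrix': array([[537.21165809,   0.        , 316.69643398],
       [  0.        , 537.21165809, 244.25478913],
       [  0.        ,   0.        ,   1.        ]]), 'R': array([[ 6.09785489e-01,  7.92566445e-01, -2.96047994e-04],
       [ 6.72598165e-01, -5.17681703e-01, -5.28788580e-01],
       [-4.19253344e-01,  3.22248481e-01, -8.48753527e-01]]), 't': array([-0.30463697, -0.29763764,  1.9047966 ])}
top {'camera_matrix': array([[440.22449745,   0.        , 325.46245025],
       [  0.        , 440.22449745, 240.48526107],
       [  0.        ,   0.        ,   1.        ]]), 'R': array([[ 0.00199201, -0.99992499,  0.01208487],
       [-0.99070716, -0.00361688, -0.1359641 ],
       [ 0.13599761, -0.01170173, -0.99064006]]), 't': array([-0.02579164,  0.52547077,  1.27315122])}
{'time_s': 0.1, 'q': array([ 1.11555405e+00,  3.13404204e-01,  1.49828882e+00, -1.31570611e-05,
        1.33101621e+00, -2.23414027e-01]), 'qd': array([ 0.00067999, -0.00047227, -0.00170072,  0.00136518, -0.00134752,
       -0.00109078]), 'tau': array([ 3.39108010e-03, -4.02814078e+01, -2.52645457e+01,  6.95873564e-02,
        3.41828540e-02, -7.69289204e-05]), 'position': array([0.12056178, 0.51078093, 0.25224031]), 'tool_rot': array([ 1.15653156e-01,  9.93289503e-01, -5.28585596e-04, -1.79804934e-04]), 'contact_force': array([-0.35594997, -0.02238159,  0.44823271]), 'wrist_torque': array([-0.03909521, -0.01970899,  0.00682138]), 'grasp_force': 0.0, 'grip_width': 0.08784332967693394}
```

View pics/scene0.png

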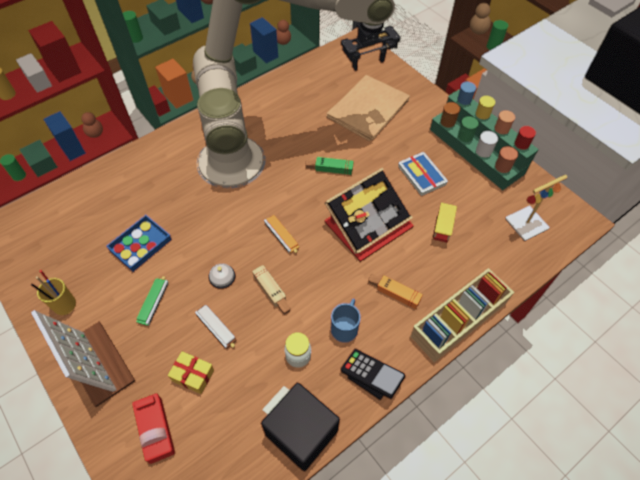

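View pics/top0.png

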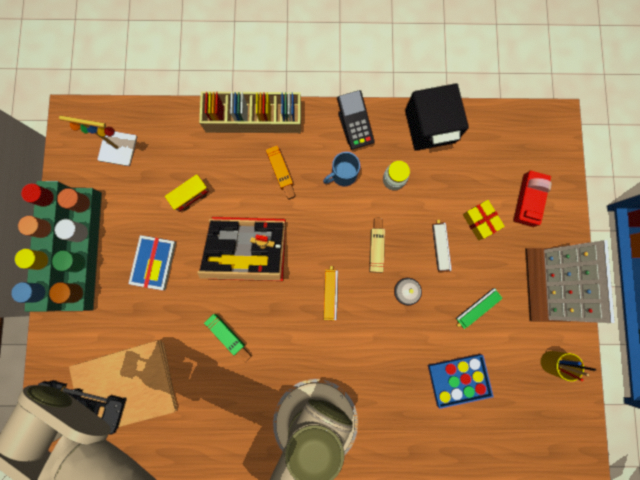

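The two overviews show these candidates in top pixels:
- **Harmonica shapes:** steel (442,247), orange (330,293) and green (480,308). The steel one fits.
- **Whistle shapes:** pale wood (377,247), orange (280,172) and green (227,335). The pale wood one fits.
- **Tray:** about (243,249).

I'll confirm these in one enlarged crop.

```bash
python3 - <<'E'
import cv2,numpy as np
t=cv2.imread("pics/top0.png"); s=cv2.imread("pics/scene0.png")
R=lambda im,x,y,w,h,W,H: cv2.resize(im[y:y+h,x:x+w],(W,H),interpolation=cv2.INTER_CUBIC)
a=R(t,360,205,100,75,400,300); b=R(s,190,255,100,75,400,300)
c=R(t,192,208,100,75,400,300); d=R(s,318,165,100,75,400,300)
cv2.imwrite("pics/crop1.png",np.vstack([np.hstack([a,b]),np.hstack([c,d])]))
E
```

```text
(no output)
```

View pics/crop1.png

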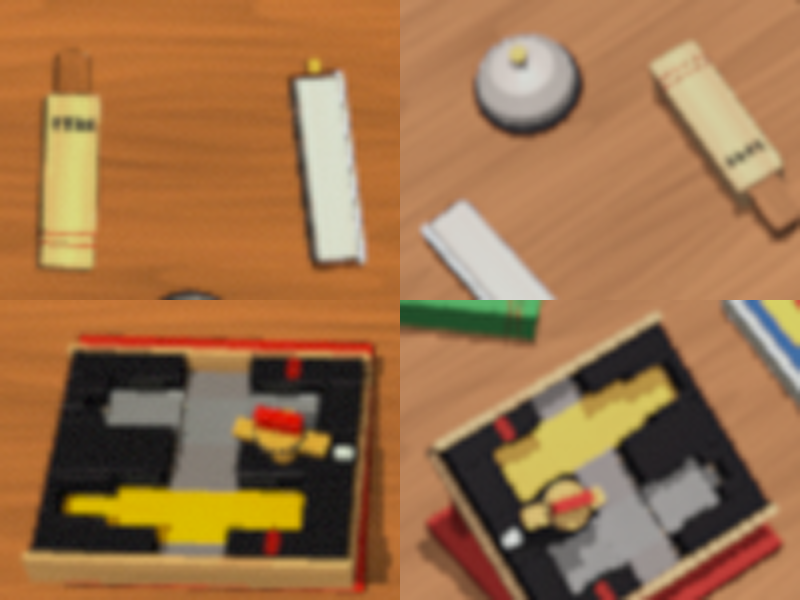

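The crop confirms the targets: the pale wooden whistle with four slots and red stripes, its mouthpiece up the image, and the steel harmonica with its brass button up the image. Both have to turn 90° counter-clockwise. Next I'll measure from both views.

```bash
cat > h.py <<'E'
import numpy as np, cv2
from scipy.spatial.transform import Rotation as Ro
from cell import readout, read_camera, get_calibration
CAL={n:get_calibration(n) for n in("top","scene")}
def ray(n,p):
    c=CAL[n]; d=np.linalg.inv(c["camera_matrix"])@np.array([p[0],p[1],1.]); R=np.array(c["R"])
    return -R.T@np.array(c["t"]), R.T@d/np.linalg.norm(d)
def plane(n,p,z):
    o,d=ray(n,p); return o+d*(z-o[2])/d[2]
def tri(pt,ps):
    (a,u),(b,v)=ray("top",pt),ray("scene",ps)
    s=np.linalg.lstsq(np.c_[u,-v],b-a,rcond=None)[0]; A=a+s[0]*u;B=b+s[1]*v
    return (A+B)/2,np.linalg.norm(A-B)
def quad(mask):
    """4 corners by line fits to the hull of the largest blob"""
    cs,_=cv2.findContours(mask.astype(np.uint8),cv2.RETR_EXTERNAL,cv2.CHAIN_APPROX_NONE)
    c=max(cs,key=cv2.contourArea); h=cv2.convexHull(c)
    q=cv2.approxPolyN(h,4,ensure_convex=True).reshape(4,2).astype(float)
    P=cv2.findContours(cv2.drawContours(np.zeros(mask.shape,np.uint8),[h],-1,1,-1),0,cv2.CHAIN_APPROX_NONE)[0][0].reshape(-1,2).astype(float)
    L=[]
    for i in range(4):
        a,b=q[i],q[(i+1)%4]; u=(b-a)/np.linalg.norm(b-a); n=np.array([-u[1],u[0]])
        s=(P-a)@u; d=np.abs((P-a)@n); k=(d<3)&(s>.12*np.linalg.norm(b-a))&(s<.88*np.linalg.norm(b-a))
        vx,vy,x,y=cv2.fitLine(P[k].astype(np.float32),cv2.DIST_HUBER,0,.01,.01).ravel()
        n=np.array([-vy,vx]); 
        m=P[k].mean(0); ctr=q.mean(0); n=n*np.sign(n@(m-ctr)); L.append(np.r_[n,-(n@[x,y])-.5]) # half-pixel outward
    C=[]
    for i in range(4):
        p=np.cross(L[i-1],L[i]); C.append(p[:2]/p[2])
    return np.array(C)
E
cat > m1.py <<'E'
from h import *
im={n:cv2.imread(f"pics/{n}0.png") for n in CAL}
roi={"top":dict(h=(425,225,40,55),w=(362,205,30,75),t=(190,205,105,85)),"scene":dict(h=(185,295,60,60),w=(245,255,50,65),t=(318,165,100,85))}
def crop(n,k):
    m=np.zeros(im[n].shape[:2],bool); x,y,w,h=roi[n][k]; m[y:y+h,x:x+w]=1; return m
for k,f in dict(h=lambda B,H:(H[...,2]>150)&(H[...,1]<60),w=lambda B,H:(H[...,2]>150)&(H[...,1]>40)&(H[...,1]<135)&(H[...,0]>17),t=lambda B,H:(H[...,2]<60)).items():
    Q={}
    for n in CAL:
        H=cv2.cvtColor(im[n],cv2.COLOR_BGR2HSV); m=crop(n,k)&f(im[n],H)
        try: Q[n]=quad(m); print(k,n,m.sum(),Q[n].round(1).tolist())
        except Exception as e: print(k,n,m.sum(),"fail",e)
        if k in "hw":
            z=.028 if k=="h" else .036
            P=np.array([plane(n,p,z) for p in Q[n]]); print("  plane",(P[:,:2]*1e3).round(1).tolist(),np.linalg.norm(P-np.roll(P,-1,0),axis=1).round(4))
E
python3 m1.py
python3 - <<'E'
import cv2
for n,ps in (("top",[(442,250),(438,228),(377,255),(243,232),(275,255),(215,255),(245,276)]),("scene",[(215,325),(270,285),(345,210),(380,185)])):
    im=cv2.imread(f"pics/{n}0.png");H=cv2.cvtColor(im,cv2.COLOR_BGR2HSV)
    print([(p,im[p[1],p[0]].tolist(),H[p[1],p[0]].tolist()) for p in ps])
E
```

```text
h top 525 [[445.6, 224.5], [451.3, 269.5], [438.5, 269.5], [433.1, 224.5]]
  plane [[576.7, -386.7], [440.9, -399.2], [440.8, -360.9], [576.5, -349.1]] [0.1364 0.0383 0.1363 0.0376]
h scene 616 [[235.0, 336.1], [225.5, 347.8], [193.7, 312.1], [205.7, 303.4]]
  plane [[579.7, -354.0], [592.7, -394.2], [443.5, -408.7], [441.0, -366.3]] [0.0423 0.1499 0.0424 0.1392]
w top 484 [[385.0, 228.5], [383.1, 262.5], [370.5, 262.5], [370.5, 228.5]]
  plane [[562.4, -202.2], [460.4, -195.0], [460.3, -157.6], [562.2, -158.9]] [0.1022 0.0373 0.1019 0.0433]
w scene 474 [[286.3, 295.5], [273.9, 303.4], [250.9, 270.8], [262.6, 264.1]]
  plane [[567.8, -165.5], [566.6, -209.2], [435.0, -201.8], [437.4, -160.3]] [0.0437 0.1318 0.0416 0.1304]
t top 1876 [[239.7, 222.0], [231.6, 270.5], [199.1, 270.5], [210.2, 220.1]]
t scene 1488 [[409.7, 215.6], [388.0, 229.4], [359.6, 183.3], [381.9, 170.4]]
[((442, 250), [204, 222, 218], [37, 21, 222]), ((438, 228), [201, 220, 218], [33, 22, 220]), ((377, 255), [125, 214, 218], [29, 109, 218]), ((243, 232), [121, 128, 133], [18, 23, 133]), ((275, 255), [18, 18, 21], [0, 36, 21]), ((215, 255), [18, 25, 29], [19, 97, 29]), ((245, 276), [69, 120, 163], [16, 147, 163])]
[((215, 325), [208, 214, 215], [26, 8, 215]), ((270, 285), [158, 204, 214], [25, 67, 214]), ((345, 210), [61, 127, 145], [24, 148, 145]), ((380, 185), [68, 148, 184], [21, 161, 184])]
```

```bash
cat > m1.py <<'E'
from h import *
im={n:cv2.imread(f"pics/{n}0.png") for n in CAL}
roi={"top":dict(h=(425,215,40,65),w=(362,205,30,75),t=(196,212,94,68)),"scene":dict(h=(185,295,60,60),w=(245,255,50,65),t=(318,165,100,85))}
out=im["top"].copy()
def crop(n,k):
    m=np.zeros(im[n].shape[:2],bool); x,y,w,h=roi[n][k]; m[y:y+h,x:x+w]=1; return m
for k,f in dict(h=lambda H:(H[...,2]>150)&(H[...,1]<60),w=lambda H:(H[...,2]>140)&(H[...,1]>30)&(H[...,1]<140),t=lambda H:(H[...,2]<60)).items():
    Q={}
    for n in CAL:
        H=cv2.cvtColor(im[n],cv2.COLOR_BGR2HSV); m=(crop(n,k)&f(H)).astype(np.uint8)
        if k=="t":
            N,l,st,_=cv2.connectedComponentsWithStats(m)
            print(n,[s.tolist() for s in st[1:] if s[4]>25])
            keep=np.isin(l,[i for i in range(1,N) if st[i][4]>(25)]); m=keep.astype(np.uint8)
            pts=np.argwhere(m)[:,::-1]; m=cv2.fillConvexPoly(np.zeros_like(m),cv2.convexHull(pts.astype(np.int32)),1)
        else: m=cv2.morphologyEx(m,cv2.MORPH_CLOSE,np.ones((5,5)))
        Q[n]=quad(m); print(k,n,m.sum(),Q[n].round(1).tolist())
        cv2.imwrite(f"/tmp/{k}{n}.png",m*255)
        if k in "hw":
            z=.028 if k=="h" else .036
            P=np.array([plane(n,p,z) for p in Q[n]]); print("  plane",(P[:,:2]*1e3).round(1).tolist(),np.linalg.norm(P-np.roll(P,-1,0),axis=1).round(4),"ctr",P.mean(0).round(4))
    if k in "hw": print(k,"tri centre",tri(Q["top"].mean(0),Q["scene"].mean(0)))
# edge viz
a=[]
for n in CAL:
    x,y,w,h=roi[n]["t"]; b=im[n].copy(); 
    b=cv2.resize(b[y:y+h,x:x+w],None,fx=5,fy=5,interpolation=cv2.INTER_CUBIC)
    for p in Q[n]: cv2.circle(b,tuple(int(v) for v in (p-[x,y]+.5)*5),4,(255,0,255),1)
    for g in range(0,w,10): cv2.putText(b,str(x+g),(g*5,8),0,.3,(0,255,0))
    for g in range(0,h,10): cv2.putText(b,str(y+g),(0,g*5+4),0,.3,(0,255,0))
    a.append(cv2.copyMakeBorder(b,0,430-min(430,b.shape[0]),0,0,0)[:430])
o=np.hstack(a); cv2.imwrite("pics/tray1.png",cv2.resize(o,None,fx=800/o.shape[1],fy=800/o.shape[1])); print(o.shape)
E
python3 m1.py
```

```text
h top 533 [[451.3, 269.5], [438.5, 269.5], [433.2, 224.8], [445.4, 222.0]]
  plane [[440.9, -399.1], [440.8, -360.9], [575.5, -349.2], [584.3, -386.4]] [0.0382 0.1353 0.0382 0.144 ] ctr [ 0.5104 -0.3739  0.028 ]
h scene 616 [[235.0, 336.1], [225.5, 347.8], [193.7, 312.1], [205.7, 303.4]]
  plane [[579.7, -354.0], [592.7, -394.2], [443.5, -408.7], [441.0, -366.3]] [0.0423 0.1499 0.0424 0.1392] ctr [ 0.5142 -0.3808  0.028 ]
h tri centre (array([ 0.51069394, -0.37848231,  0.01588363]), np.float64(0.0026231893641614186))
w top 551 [[384.9, 228.5], [383.0, 271.5], [368.9, 271.5], [370.9, 228.5]]
  plane [[562.4, -202.0], [433.8, -194.2], [433.7, -152.7], [562.2, -160.0]] [0.1288 0.0415 0.1287 0.0419] ctr [ 0.498  -0.1772  0.036 ]
w scene 3250 [[294.5, 254.5], [294.5, 319.5], [244.5, 319.5], [244.5, 254.5]]
  plane [[469.3, -63.1], [644.4, -191.8], [556.8, -305.6], [375.2, -185.3]] [0.2173 0.1436 0.2178 0.1542] ctr [ 0.5114 -0.1864  0.036 ]
w tri centre (array([ 0.500844  , -0.18133786,  0.00633321]), np.float64(0.0006730618476482528))
top [[201, 221, 38, 50, 1049], [255, 223, 28, 21, 325], [251, 244, 30, 28, 450], [249, 266, 9, 6, 52]]
t top 3778 [[283.5, 222.0], [278.9, 271.8], [198.8, 271.1], [209.5, 220.0]]
scene [[361, 172, 48, 57, 814], [345, 191, 8, 8, 40], [328, 196, 40, 54, 594], [369, 232, 9, 7, 39]]
t scene 3452 [[410.1, 215.7], [355.7, 250.9], [326.5, 202.9], [382.0, 169.7]]
(430, 970, 3)
```

View pics/tray1.png

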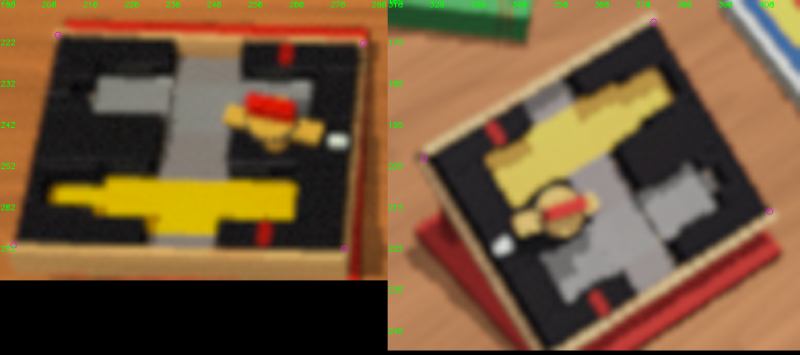

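```bash
cat > m2.py <<'E'
from h import *
im={n:cv2.imread(f"pics/{n}0.png") for n in CAL}
roi={"top":dict(jar=(380,155,35,25),knob=(400,282,16,12),gift=(462,198,46,44)),"scene":dict(jar=(280,330,35,30),knob=(214,262,14,10),gift=(165,348,52,46)) }
F=dict(jar=lambda H:(H[...,0]>22)&(H[...,0]<35)&(H[...,1]>120)&(H[...,2]>160),knob=lambda H:(H[...,1]>80)&(H[...,0]>20)&(H[...,0]<32)&(H[...,2]>120),gift=lambda H:(H[...,0]>22)&(H[...,0]<35)&(H[...,1]>140)&(H[...,2]>175))
for k,f in F.items():
    c={}
    for n in CAL:
        H=cv2.cvtColor(im[n],cv2.COLOR_BGR2HSV); x,y,w,h=roi[n][k]; m=np.zeros(H.shape[:2],bool); m[y:y+h,x:x+w]=1; m&=f(H)
        m=cv2.morphologyEx(m.astype(np.uint8),cv2.MORPH_CLOSE,np.ones((7,7)))
        N,l,st,ce=cv2.connectedComponentsWithStats(m); i=1+np.argmax(st[1:,4]); pts=cv2.findContours((l==i).astype(np.uint8),0,1)[0][0]
        c[n]=ce[i]; print(k,n,st[i],ce[i].round(1))
    z=dict(jar=.095,knob=.056,gift=.05)[k]
    print("  tri",*tri(c["top"],c["scene"]),plane("top",c["top"],z).round(4),plane("scene",c["scene"],z).round(4))
Q={}
# tray
for n,(x,y,w,h) in dict(top=(196,212,94,68),scene=(318,165,100,92)).items():
    H=cv2.cvtColor(im[n],cv2.COLOR_BGR2HSV); m=np.zeros(H.shape[:2],np.uint8); m[y:y+h,x:x+w]=1; m&=(H[...,2]<60)
    N,l,st,_=cv2.connectedComponentsWithStats(m); print(n,st[1:][st[1:,4]>25].tolist())
    pts=np.argwhere(np.isin(l,[i for i in range(1,N) if st[i][4]>25]))[:,::-1]
    Q[n]=quad(cv2.fillConvexPoly(m*0,cv2.convexHull(pts.astype(np.int32)),1)); print(Q[n].round(1).tolist())
E
python3 m2.py
```

```text
jar top [388 161  22  19 346] [398.8 170.2]
jar scene [286 332  23  23 402] [297.  343.2]
  tri [ 0.72540453 -0.23879783  0.08958717] 0.0031438490088061557 [ 0.7246 -0.2365  0.095 ] [ 0.7264 -0.2413  0.095 ]
knob top [409 289   5   5  19] [411.2 290.8]
knob scene [218 267   3   4  11] [219.1 268.4]
  tri [ 0.37642622 -0.27472513  0.04754924] 0.002243277412015055 [ 0.3768 -0.272   0.056 ] [ 0.3806 -0.2771  0.056 ]
gift top [468 200  37  38 688] [485.7 218.6]
gift scene [169 357  41  32 374] [189.6 371.5]
  tri [ 0.59360207 -0.50801752  0.03383496] 0.00205610499514587 [ 0.591  -0.5009  0.05  ] [ 0.5997 -0.5091  0.05  ]
top [[201, 221, 38, 50, 1049], [255, 223, 28, 21, 325], [251, 244, 30, 28, 450], [249, 266, 9, 6, 52]]
[[283.5, 222.0], [278.9, 271.8], [198.8, 271.1], [209.5, 220.0]]
scene [[361, 172, 48, 57, 814], [345, 191, 8, 8, 40], [328, 196, 40, 54, 594], [369, 232, 9, 7, 39]]
[[410.1, 215.7], [355.7, 250.9], [326.5, 202.9], [382.0, 169.7]]
```

```bash
cat >> h.py <<'E'
B=np.array([.003,-.005,0])/2
_r=ray
def ray(n,p):
    o,d=_r(n,p); return o+(B if n=="top" else -B),d
E
cat > m3.py <<'E'
import io,contextlib
with contextlib.redirect_stdout(io.StringIO()): from m2 import *
t=Q["top"]; s=Q["scene"]
# insert corners (x,y): top img: right-bottom=(+,+), left-bottom=(+,-), left-top=(-,-), right-top=(-,+)
M=np.array([[-88,108,0],[88,108,0],[88,-108,0],[-88,-108,0]])/1e3
# scene order: right(410)=far-left (-,-); bottom(355,251)=(-,+); left(326)=(+,+); top(382)=(+,-)
S=s[[1,2,3,0]]
P=[];
for a,b in zip(t,S):
    p,g=tri(a,b); P.append(p); print(p.round(4),round(g,4))
P=np.array(P); print(np.linalg.norm(P-np.roll(P,-1,0),axis=1).round(4))
c=P.mean(0); R,r=Ro.align_vectors(P-c,M); R=R.as_matrix(); print("c",c,"rssd",r); print(R.round(3)); 
print("slope deg",np.degrees(np.arccos(R[2,2])),"yaw of y axis",np.degrees(np.arctan2(R[1,1],R[0,1])))
np.savez("tray.npz",c=c,R=R)
for nme,a,b,z in (("h",[442.1,246.4],[214.97,324.85],.028),("w",[376.9,250],[268.4,283.45],.036)):
    print(nme,tri(a,b),plane("top",a,z).round(4),plane("scene",b,z).round(4))
E
python3 m3.py
```

```text
[0.5789 0.0952 0.0468] 0.0058
[0.4263 0.0989 0.1278] 0.0055
[0.4289 0.3201 0.1252] 0.0009
[0.5843 0.3145 0.0499] 0.0024
[0.1728 0.2212 0.1728 0.2194]
c [0.50459438 0.20718158 0.08743697] rssd 0.0065092883115302844
[[-0.892 -0.022  0.452]
 [ 0.02  -1.    -0.009]
 [ 0.452  0.001  0.892]]
slope deg 26.89913298590167 yaw of y axis -91.25644612141218
h (array([ 0.51203667, -0.37772594,  0.02370978]), np.float64(0.00011657426951739118)) [ 0.5115 -0.3765  0.028 ] [ 0.514  -0.3782  0.028 ]
w (array([ 0.49940607, -0.18053713,  0.03149091]), np.float64(0.0007769047874538931)) [ 0.4991 -0.1796  0.036 ] [ 0.5014 -0.1819  0.036 ]
```

The tray fit agrees with the text: height 87.4 mm against 88, slope 26.9° against 28. Sizes are within 4 mm and instrument heights within 5 mm. Next I'll write the move calculator and start with the whistle.

```bash
cat > g.py <<'E'
from h import *
def yawR(deg): # tool for an instrument lying flat with x at yaw deg
    x=np.array([np.cos(np.radians(deg)),np.sin(np.radians(deg)),0]); z=np.array([0,0,-1.]); return np.c_[x,np.cross(z,x),z]
YAW=-91.25; C=np.array([.5046,.2072,.088])
def insert():
    a=np.radians(YAW); y=np.array([np.cos(a),np.sin(a),0]); xh=np.cross(y,[0,0,1.]); s=np.radians(28)
    x=np.cos(s)*xh+np.array([0,0,np.sin(s)]); return np.c_[x,y,np.cross(x,y)]
I=insert(); TI=np.c_[-I[:,1],-I[:,0],-I[:,2]]  # tool frame for instrument in tray
def ins(p): return C+I@np.array(p,float)
def go(p,R,show=True):
    s=readout.get_state(); R0=Ro.from_quat(s["tool_rot"]).as_matrix()
    d=R0.T@(np.array(p)-s["position"])/.03; w=np.degrees(Ro.from_matrix(R0.T@R).as_rotvec())/6
    print("units",np.r_[d,w].round(3).tolist(),"| t",round(s["time_s"],2),"pos",s["position"].round(4),"F",s["contact_force"].round(1),"w",round(s["grip_width"],4))
def here():
    s=readout.get_state(); R0=Ro.from_quat(s["tool_rot"]).as_matrix(); print("in insert",(I.T@(s["position"]-C)).round(4),"tilt err deg",np.degrees(Ro.from_matrix(TI.T@R0).as_rotvec()).round(2))
E
python3 -c "
from g import *
go([.507,-.181,.20],yawR(-3.2))"
```

```text
units [-17.835, -19.481, 1.758, -0.005, 0.015, 28.32] | t 0.1 pos [0.1206 0.5108 0.2522] F [-0.4 -0.   0.4] w 0.0878
```

Call:
drive_tool:
  targets:
    - [[-17.8,-19.5,1.7,0,0,28.3],[-17.8,-19.5,1.7,0,0,28.3],[-17.8,-19.5,1.7,0,0,28.3],[-17.8,-19.5,1.7,0,0,28.3],[-17.8,-19.5,1.7,0,0,28.3],[-17.8,-19.5,1.7,0,0,28.3],[-17.8,-19.5,1.7,0,0,28.3],[-17.8,-19.5,1.7,0,0,28.3]]
  jaw: 1
  force: 45

```text
time_s: 0.77
position: [0.2826, 0.2185, 0.2311]
tool_rot: [0.58, 0.815, 0.0, 0.0]
contact_force: [1.7, 0.5, 0.3]
grip_width: 0.0877
grasp_force: 0.0
```

```bash
python3 -c "
from g import *
go([.507,-.181,.20],yawR(-3.2))"
```

```text
units [-15.032, 2.71, 1.038, 0.001, -0.002, 18.716] | t 0.77 pos [0.2826 0.2185 0.2311] F [1.7 0.5 0.3] w 0.0877
```

Call:
drive_tool:
  targets:
    - [[-15,2.7,1.0,0,0,18.7],[-15,2.7,1.0,0,0,18.7],[-15,2.7,1.0,0,0,18.7],[-15,2.7,1.0,0,0,18.7],[-15,2.7,1.0,0,0,18.7],[-15,2.7,1.0,0,0,18.7],[-15,2.7,1.0,0,0,18.7],[-15,2.7,1.0,0,0,18.7]]

```text
time_s: 1.43
position: [0.4473, -0.071, 0.2091]
tool_rot: [0.9, 0.436, -0.0, -0.0]
contact_force: [0.5, 0.6, -0.5]
grip_width: 0.0882
grasp_force: 0.0
```

```bash
python3 -c "
from g import *
go([.507,-.181,.10],yawR(-3.2))"
```

```text
units [-1.647, 3.835, 3.637, -0.003, 0.002, 9.156] | t 1.43 pos [ 0.4473 -0.071   0.2091] F [ 0.5  0.6 -0.5] w 0.0882
```

Call:
drive_tool:
  targets:
    - [[-1.6,3.8,3.6,0,0,9.2],[-1.6,3.8,3.6,0,0,9.2],[-1.6,3.8,3.6,0,0,9.2],[-1.6,3.8,3.6,0,0,9.2],[-1.6,3.8,3.6,0,0,9.2],[-1.6,3.8,3.6,0,0,9.2],[-1.6,3.8,3.6,0,0,9.2],[-1.6,3.8,3.6,0,0,9.2]]

```text
time_s: 2.1
position: [0.5072, -0.1767, 0.1008]
tool_rot: [1.0, -0.03, -0.001, -0.0]
contact_force: [0.3, 0.2, 0.4]
grip_width: 0.088
grasp_force: 0.0
```

```bash
python3 -c "
from g import *
go([.507,-.181,.019],yawR(-3.2))
a=[cv2.resize(im[y:y+75,x:x+100],(400,300),interpolation=cv2.INTER_CUBIC) for im,x,y in ((read_camera('top'),330,205),(read_camera('scene'),215,235))]
cv2.imwrite('pics/pre.png',np.hstack(a)[:,:,::-1])"
```

```text
units [0.005, 0.144, 2.728, -0.006, 0.011, -0.042] | t 2.1 pos [ 0.5072 -0.1767  0.1008] F [0.3 0.2 0.4] w 0.088
```

View pics/pre.png

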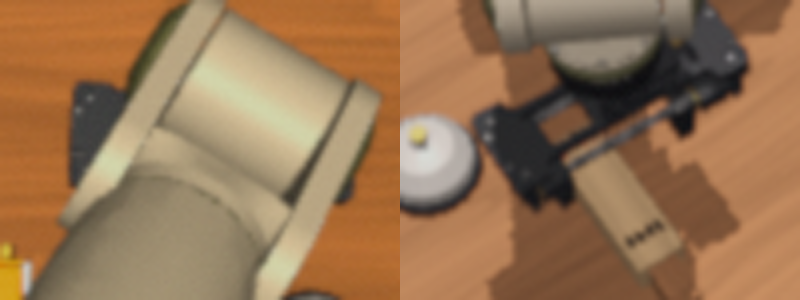

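The scene view shows the open gripper straddling the whistle, and the bell is clear. The arm hides the top view. I'll descend and grip.

Call:
drive_tool:
  targets:
    - [[0,0.1,0.7,0,0,0],[0,0.14,1.4,0,0,0],[0,0.14,2.0,0,0,0],[0,0.14,2.4,0,0,0],[0,0.14,2.72,0,0,0],[0,0.14,2.72,0,0,0],[0,0.14,2.72,0,0,0],[0,0.14,2.72,0,0,0]]

```text
time_s: 2.87
position: [0.5076, -0.1811, 0.0206]
tool_rot: [1.0, -0.026, 0.001, 0.0]
contact_force: [0.0, -1.1, -0.1]
grip_width: 0.0881
grasp_force: 0.0
```

Call:
drive_tool:
  targets:
    - [[0,0,0,0,0,0],[0,0,0,0,0,0],[0,0,0,0,0,0],[0,0,0,0,0,0],[0,0,0,0,0,0],[0,0,0,0,0,0],[0,0,0,0,0,0],[0,0,0,0,0,0]]
  jaw: 0.3
  force: 45

```text
time_s: 3.53
position: [0.5072, -0.1809, 0.0199]
tool_rot: [1.0, -0.027, 0.0, 0.0]
contact_force: [-0.7, 0.3, -0.0]
grip_width: 0.0395
grasp_force: 45.0
```

```bash
python3 -c "
from g import *
go([.507,-.181,.30],yawR(-3.2))"
```

```text
units [-0.006, 0.003, -9.336, 0.001, -0.001, 0.021] | t 3.53 pos [ 0.5072 -0.1809  0.0199] F [-0.7  0.3 -0. ] w 0.0395
```

Call:
drive_tool:
  targets:
    - [[0,0,-1,0,0,0],[0,0,-2,0,0,0],[0,0,-3.2,0,0,0],[0,0,-4.5,0,0,0],[0,0,-5.8,0,0,0],[0,0,-7,0,0,0],[0,0,-8,0,0,0],[0,0,-8,0,0,0]]

```text
time_s: 4.2
position: [0.5086, -0.1816, 0.2659]
tool_rot: [1.0, -0.027, 0.004, 0.003]
contact_force: [1.1, -0.8, -0.5]
grip_width: 0.0394
grasp_force: 45.0
```

```bash
python3 -c "
from g import *
print(ins([.042,0,.1]),TI.round(3))
go(ins([.042,0,.1]),TI)
go(ins([.042,0,.1]),yawR(88.75))"
```

```text
[0.51446101 0.20698483 0.19601256] [[ 0.022  0.883 -0.469]
 [ 1.    -0.019  0.01 ]
 [-0.    -0.469 -0.883]]
units [-0.516, -12.957, 2.263, 3.72, -3.762, -14.968] | t 4.2 pos [ 0.5086 -0.1816  0.2659] F [ 1.1 -0.8 -0.5] w 0.0394
units [-0.516, -12.957, 2.263, 0.105, -0.029, -15.302] | t 4.2 pos [ 0.5086 -0.1816  0.2659] F [ 1.1 -0.8 -0.5] w 0.0394
```

Call:
drive_tool:
  targets:
    - [[-0.5,-13,0,3.7,-3.75,-15],[-0.5,-13,0,3.7,-3.75,-15],[-0.5,-13,0,3.7,-3.75,-15],[-0.5,-13,0,3.7,-3.75,-15],[-0.5,-13,0,3.7,-3.75,-15],[-0.5,-13,0,3.7,-3.75,-15],[-0.5,-13,0,3.7,-3.75,-15],[-0.5,-13,0,3.7,-3.75,-15]]

```text
time_s: 4.87
position: [0.5117, 0.1543, 0.2591]
tool_rot: [0.888, 0.431, -0.111, -0.115]
contact_force: [0.6, -0.4, -1.3]
grip_width: 0.0396
grasp_force: 45.0
```

```bash
python3 -c "
from g import *
go(ins([.042,0,.1]),TI)"
```

```text
units [1.65, -0.355, 2.159, 1.381, -1.495, -5.898] | t 4.87 pos [0.5117 0.1543 0.2591] F [ 0.6 -0.4 -1.3] w 0.0396
```

Call:
drive_tool:
  targets:
    - [[1.65,-0.35,2.15,1.38,-1.5,-5.9],[1.65,-0.35,2.15,1.38,-1.5,-5.9],[1.65,-0.35,2.15,1.38,-1.5,-5.9],[1.65,-0.35,2.15,1.38,-1.5,-5.9],[1.65,-0.35,2.15,1.38,-1.5,-5.9],[1.65,-0.35,2.15,1.38,-1.5,-5.9],[1.65,-0.35,2.15,1.38,-1.5,-5.9],[1.65,-0.35,2.15,1.38,-1.5,-5.9]]

```text
time_s: 5.53
position: [0.5155, 0.2049, 0.1961]
tool_rot: [0.696, 0.676, -0.169, -0.172]
contact_force: [-0.3, -0.8, -0.5]
grip_width: 0.0398
grasp_force: 45.0
```

```bash
python3 -c "
from g import *
go(ins([.042,0,.04]),TI); here()"
```

```text
units [0.068, -0.033, 2.019, 0.015, -0.009, -0.064] | t 5.53 pos [0.5155 0.2049 0.1961] F [-0.3 -0.8 -0.5] w 0.0398
in insert [0.0411 0.0021 0.1006] tilt err deg [-0.09  0.06  0.38]
```

Call:
drive_tool:
  targets:
    - [[0.07,-0.03,0.5,0,0,-0.06],[0.07,-0.03,1.0,0,0,-0.06],[0.07,-0.03,1.5,0,0,-0.06],[0.07,-0.03,2.0,0,0,-0.06],[0.07,-0.03,2.15,0,0,-0.06],[0.07,-0.03,2.15,0,0,-0.06],[0.07,-0.03,2.15,0,0,-0.06],[0.07,-0.03,2.15,0,0,-0.06]]

```text
time_s: 6.2
position: [0.4854, 0.2077, 0.1411]
tool_rot: [0.694, 0.679, -0.167, -0.172]
contact_force: [0.7, 0.7, -1.7]
grip_width: 0.0397
grasp_force: 45.0
```

```bash
python3 -c "
from g import *
go(ins([.042,0,-.004]),TI); here()
a=[cv2.resize(im[y:y+75,x:x+100],(400,300),interpolation=cv2.INTER_CUBIC) for im,x,y in ((read_camera('top'),192,205),(read_camera('scene'),318,165))]
cv2.imwrite('pics/ins1.png',np.hstack(a)[:,:,::-1])
for n in CAL: cv2.imwrite(f'pics/{n}1.png',read_camera(n)[:,:,::-1])
"
```

```text
units [-0.004, -0.01, 1.397, 0.04, -0.013, 0.006] | t 6.2 pos [0.4854 0.2077 0.1411] F [ 0.7  0.7 -1.7] w 0.0397
in insert [ 0.0419 -0.0001  0.0379] tilt err deg [-0.24  0.08 -0.04]
```

View pics/ins1.png

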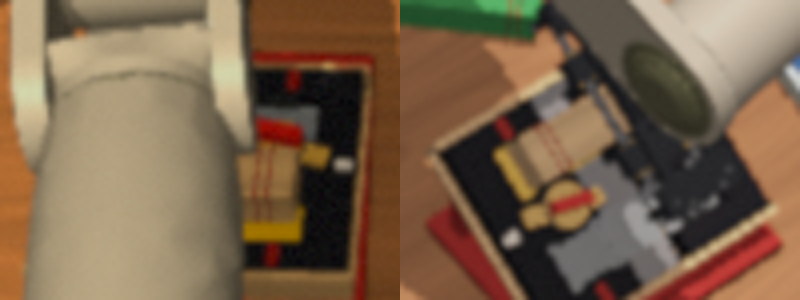

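```bash
cat > v.py <<'E'
from g import *
import sys
def proj(n,p):
    c=CAL[n]; p=np.array(p)-(B if n=="top" else -B); q=c["camera_matrix"]@(c["R"]@p+np.array(c["t"]).ravel()); return q[:2]/q[2]
def draw(suf,roi,pts,out,f):
    a=[]
    for n in("top","scene"):
        im=cv2.imread(f"pics/{n}{suf}.png"); x,y,w,h=roi[n]; b=cv2.resize(im[y:y+h,x:x+w],None,fx=f,fy=f,interpolation=cv2.INTER_CUBIC)
        for col,ps in pts:
            for p in ps: cv2.circle(b,tuple(((proj(n,ins(np.array(p)/1e3))-[x,y]+.5)*f).round().astype(int).tolist()),3,col,1)
        a.append(b)
    cv2.imwrite(out,np.hstack(a))
E
python3 - <<'E'
from v import *
draw("1",dict(top=(250,222,40,60),scene=(338,180,40,60)),[((255,0,255),[(62,72,54),(22,72,54)]),((255,255,0),[(62,72,18),(22,72,18)]),((0,255,0),[(64,74,-24),(20,74,-24),(64,74,0)]),((255,255,255),[(88,108,0),(0,57,44)])],"pics/chk1.png",10)
E
```

View pics/chk1.png

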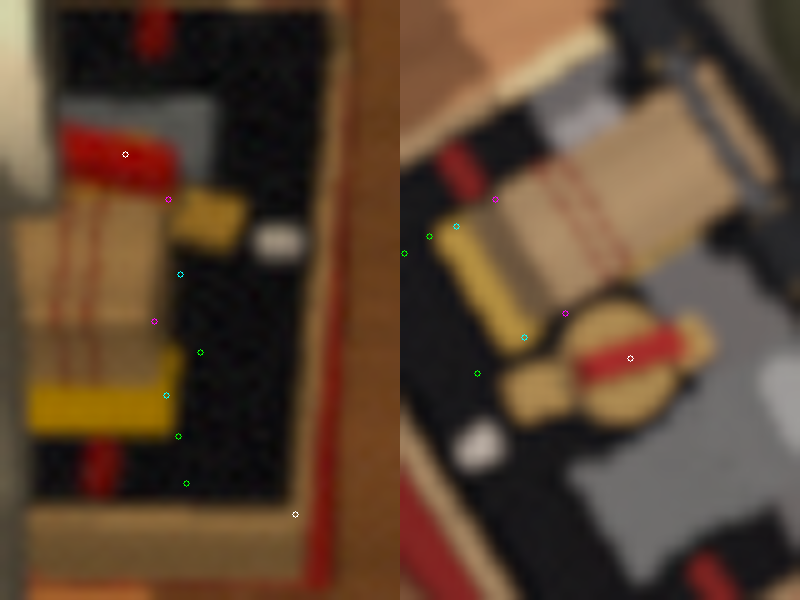

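Drawn against the pictures, the predicted lock, insert corner and cutout edge agree within 1 px. The whistle end sits about 2 mm too far towards +y, so I'll correct that and lower to just above the ribs.

Call:
drive_tool:
  targets:
    - [[0.06,0,0.15,0,0,0],[0.06,0,0.3,0,0,0],[0.06,0,0.45,0,0,0],[0.06,0,0.6,0,0,0],[0.06,0,0.7,0,0,0],[0.06,0,0.8,0,0,0],[0.06,0,0.9,0,0,0],[0.06,0,0.9,0,0,0]]

```text
time_s: 7.07
position: [0.4732, 0.2098, 0.1168]
tool_rot: [0.694, 0.679, -0.167, -0.171]
contact_force: [5.2, -0.4, 0.3]
grip_width: 0.0398
grasp_force: 45.0
```

```bash
python3 -c "
from g import *
go(ins([.042,-.0019,-.004]),TI); here(); s=readout.get_state(); print((I.T@s['contact_force']).round(1),s['wrist_torque'].round(2))"
```

```text
units [-0.0, -0.027, 0.487, 0.058, -0.015, 0.008] | t 7.07 pos [0.4732 0.2098 0.1168] F [ 5.2 -0.4  0.3] w 0.0398
in insert [ 0.0413 -0.0019  0.0106] tilt err deg [-0.35  0.09 -0.05]
[-4.5  0.3  2.8] [-0.05 -0.9  -0.04]
```

Call:
drive_tool:
  targets:
    - [[0,0.04,0,0,0,0],[0,0.04,0.08,0,0,0],[0,0.04,0.16,0,0,0],[0,0.04,0.24,0,0,0],[0,0.04,0.32,0,0,0],[0,0.04,0.4,0,0,0],[0,0.04,0.45,0,0,0],[0,0.04,0.45,0,0,0]]

```text
time_s: 7.73
position: [0.4673, 0.2099, 0.1046]
tool_rot: [0.694, 0.679, -0.167, -0.172]
contact_force: [2.5, -0.5, 4.8]
grip_width: 0.0397
grasp_force: 45.0
```

```bash
python3 -c "
from g import *
go(ins([.042,-.0019,-.004]),TI); here(); s=readout.get_state(); print((I.T@s['contact_force']).round(1),s['wrist_torque'].round(2))"
```

```text
units [-0.001, -0.042, 0.037, 0.034, -0.012, 0.009] | t 7.73 pos [0.4673 0.2099 0.1046] F [ 2.5 -0.5  4.8] w 0.0397
in insert [ 0.0408 -0.0019 -0.0029] tilt err deg [-0.2   0.07 -0.06]
[0.  0.5 5.5] [-0.07 -0.13 -0.07]
```

Call:
drive_tool:
  targets:
    - [[0,0,0.04,0,0,0],[0,0,0.08,0,0,0],[0,0,0.12,0,0,0],[0,0,0.15,0,0,0],[0,0,0.15,0,0,0],[0,0,0.15,0,0,0],[0,0,0.15,0,0,0],[0,0,0.15,0,0,0]]

```text
time_s: 8.4
position: [0.467, 0.21, 0.104]
tool_rot: [0.694, 0.679, -0.165, -0.171]
contact_force: [8.9, 0.1, 30.8]
grip_width: 0.0397
grasp_force: 45.1
```

```bash
python3 -c "
from g import *
go(ins([.042,-.0019,-.004]),TI); here(); s=readout.get_state(); print((I.T@s['contact_force']).round(1),s['wrist_torque'].round(2))"
```

```text
units [-0.002, -0.043, 0.015, 0.079, -0.022, 0.011] | t 8.4 pos [0.467 0.21  0.104] F [ 8.9  0.1 30.8] w 0.0397
in insert [ 0.0407 -0.002  -0.0035] tilt err deg [-0.48  0.13 -0.06]
[ 6.6 -0.3 31.4] [-0.26  1.67  0.04]
```

The whistle stopped hard at 31 N, within 0.5 mm of the expected floor height, so it is home. I'll release inside the trough and retract.

Call:
drive_tool:
  targets:
    - [[0,0,-0.12,0,0,0],[0,0,-0.12,0,0,0],[0,0,-0.12,0,0,0],[0,0,-0.12,0,0,0],[0,0,-0.12,0,0,0],[0,0,-0.12,0,0,0],[0,0,-0.12,0,0,0],[0,0,-0.12,0,0,0]]
  jaw: 0.64

```text
time_s: 9.07
position: [0.4664, 0.2099, 0.103]
tool_rot: [0.693, 0.679, -0.168, -0.173]
contact_force: [0.3, 0.1, -0.2]
grip_width: 0.0563
grasp_force: 0.0
```

Call:
drive_tool:
  targets:
    - [[0,0,-0.3,0,0,0],[0,0,-0.8,0,0,0],[0,0,-1.6,0,0,0],[0,0,-2.6,0,0,0],[0,0,-3.8,0,0,0],[0,0,-5,0,0,0],[0,0,-5.5,0,0,0],[0,0,-5.5,0,0,0]]

```text
time_s: 9.73
position: [0.5454, 0.2079, 0.2523]
tool_rot: [0.694, 0.679, -0.165, -0.171]
contact_force: [0.2, -0.6, 0.6]
grip_width: 0.0561
grasp_force: 0.0
```

```bash
python3 -c "
from g import *
go([.512,-.378,.20],yawR(5.2)); here()"
```

```text
units [-19.554, 0.178, 1.823, -3.749, 3.317, 13.641] | t 9.73 pos [0.5454 0.2079 0.2523] F [ 0.2 -0.6  0.6] w 0.0561
in insert [ 0.0412 -0.0016  0.1642] tilt err deg [-0.51  0.12 -0.06]
```

Call:
drive_tool:
  targets:
    - [[-19.5,0.2,1.8,-3.75,3.3,13.6],[-19.5,0.2,1.8,-3.75,3.3,13.6],[-19.5,0.2,1.8,-3.75,3.3,13.6],[-19.5,0.2,1.8,-3.75,3.3,13.6],[-19.5,0.2,1.8,-3.75,3.3,13.6],[-19.5,0.2,1.8,-3.75,3.3,13.6],[-19.5,0.2,1.8,-3.75,3.3,13.6],[-19.5,0.2,1.8,-3.75,3.3,13.6]]
  jaw: 1

```text
time_s: 10.4
position: [0.5239, -0.1251, 0.2189]
tool_rot: [0.955, 0.283, -0.065, -0.064]
contact_force: [0.8, -0.2, 0.1]
grip_width: 0.0882
grasp_force: 0.0
```

```bash
python3 -c "
from g import *
go([.512,-.378,.12],yawR(5.2))"
```

```text
units [-4.668, 7.322, 2.592, -1.285, 1.198, 4.625] | t 10.4 pos [ 0.5239 -0.1251  0.2189] F [ 0.8 -0.2  0.1] w 0.0882
```

Call:
drive_tool:
  targets:
    - [[-4.65,7.3,2.6,-1.28,1.2,4.6],[-4.65,7.3,2.6,-1.28,1.2,4.6],[-4.65,7.3,2.6,-1.28,1.2,4.6],[-4.65,7.3,2.6,-1.28,1.2,4.6],[-4.65,7.3,2.6,-1.28,1.2,4.6],[-4.65,7.3,2.6,-1.28,1.2,4.6],[-4.65,7.3,2.6,-1.28,1.2,4.6],[-4.65,7.3,2.6,-1.28,1.2,4.6]]

```text
time_s: 11.07
position: [0.5125, -0.378, 0.1171]
tool_rot: [0.999, 0.048, -0.002, -0.002]
contact_force: [-0.1, 0.1, -1.0]
grip_width: 0.0883
grasp_force: 0.0
```

```bash
python3 -c "
from g import *
go([.512,-.378,.019],yawR(5.2))
for n in CAL: cv2.imwrite(f'pics/{n}2.png',read_camera(n)[:,:,::-1])"
python3 - <<'E'
from v import *
draw("2",dict(top=(192,210,95,70),scene=(325,165,65,70)),[((255,0,255),[(62,72,12),(22,72,12),(62,-58,12),(22,-58,12)])],"pics/chk2.png",5)
E
```

```text
units [-0.008, 0.012, 3.271, -0.045, 0.027, 0.042] | t 11.07 pos [ 0.5125 -0.378   0.1171] F [-0.1  0.1 -1. ] w 0.0883
```

View pics/chk2.png

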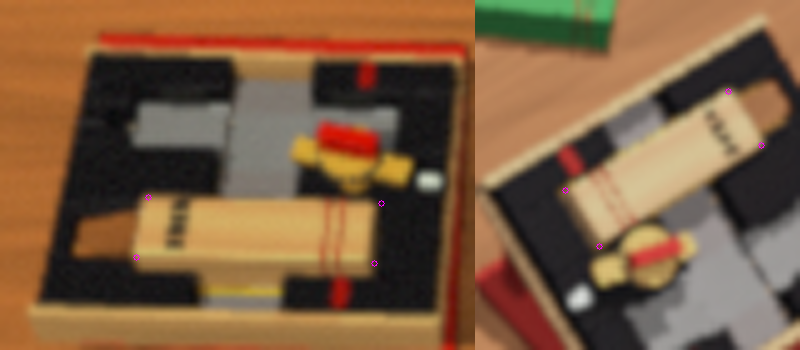

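The whistle lies level and seated, with its mouthpiece in the narrow end, at top pixels about (210–267, 250–264). On to the harmonica.

Call:
drive_tool:
  targets:
    - [[0,0.01,0.7,0,0,0],[0,0.01,1.4,0,0,0],[0,0.01,2.1,0,0,0],[0,0.01,2.7,0,0,0],[0,0.01,3.1,0,0,0],[0,0.01,3.27,0,0,0],[0,0.01,3.27,0,0,0],[0,0.01,3.27,0,0,0]]

```text
time_s: 11.83
position: [0.5153, -0.3755, 0.0236]
tool_rot: [0.999, 0.05, 0.001, -0.0]
contact_force: [0.3, 0.4, -0.7]
grip_width: 0.088
grasp_force: 0.0
```

Call:
drive_tool:
  targets:
    - [[0,0,0,0,0,0],[0,0,0,0,0,0],[0,0,0,0,0,0],[0,0,0,0,0,0],[0,0,0,0,0,0],[0,0,0,0,0,0],[0,0,0,0,0,0],[0,0,0,0,0,0]]
  jaw: 0.3
  force: 50

```text
time_s: 12.5
position: [0.5149, -0.3758, 0.0226]
tool_rot: [0.999, 0.05, 0.0, -0.001]
contact_force: [0.3, 0.2, -1.1]
grip_width: 0.0376
grasp_force: 50.0
```

Call:
drive_tool:
  targets:
    - [[0,0,-1,0,0,0],[0,0,-2,0,0,0],[0,0,-3.2,0,0,0],[0,0,-4.5,0,0,0],[0,0,-5.8,0,0,0],[0,0,-7,0,0,0],[0,0,-8,0,0,0],[0,0,-8,0,0,0]]

```text
time_s: 13.17
position: [0.5158, -0.377, 0.2692]
tool_rot: [0.999, 0.05, 0.004, 0.003]
contact_force: [0.9, -0.9, -0.6]
grip_width: 0.0375
grasp_force: 50.0
```

```bash
python3 -c "
from g import *
go(ins([-.043,-.002,.12]),TI)"
```

```text
units [4.665, -19.121, 3.087, 3.911, -3.386, -13.551] | t 13.17 pos [ 0.5158 -0.377   0.2692] F [ 0.9 -0.9 -0.6] w 0.0375
```

Call:
drive_tool:
  targets:
    - [[4.6,-19.1,0,3.9,-3.4,-13.5],[4.6,-19.1,0,3.9,-3.4,-13.5],[4.6,-19.1,0,3.9,-3.4,-13.5],[4.6,-19.1,0,3.9,-3.4,-13.5],[4.6,-19.1,0,3.9,-3.4,-13.5],[4.6,-19.1,0,3.9,-3.4,-13.5],[4.6,-19.1,0,3.9,-3.4,-13.5],[4.6,-19.1,0,3.9,-3.4,-13.5]]

```text
time_s: 13.83
position: [0.5601, -0.0439, 0.2619]
tool_rot: [0.853, 0.493, -0.12, -0.126]
contact_force: [1.1, -0.4, -1.8]
grip_width: 0.0377
grasp_force: 50.0
```

```bash
python3 -c "
from g import *
go(ins([-.043,-.004,.12]),TI)"
```

```text
units [8.209, -2.044, 3.146, 1.206, -1.18, -4.56] | t 13.83 pos [ 0.5601 -0.0439  0.2619] F [ 1.1 -0.4 -1.8] w 0.0377
```

Call:
drive_tool:
  targets:
    - [[8.2,-2.05,3.1,1.2,-1.2,-4.55],[8.2,-2.05,3.1,1.2,-1.2,-4.55],[8.2,-2.05,3.1,1.2,-1.2,-4.55],[8.2,-2.05,3.1,1.2,-1.2,-4.55],[8.2,-2.05,3.1,1.2,-1.2,-4.55],[8.2,-2.05,3.1,1.2,-1.2,-4.55],[8.2,-2.05,3.1,1.2,-1.2,-4.55],[8.2,-2.05,3.1,1.2,-1.2,-4.55]]

```text
time_s: 14.5
position: [0.5998, 0.2108, 0.1719]
tool_rot: [0.694, 0.678, -0.171, -0.172]
contact_force: [0.6, -0.7, -2.5]
grip_width: 0.0378
grasp_force: 50.0
```

```bash
python3 -c "
from g import *
go(ins([-.043,-.004,.041]),TI); here()"
```

```text
units [-0.046, -0.047, 2.592, -0.016, 0.032, -0.023] | t 14.5 pos [0.5998 0.2108 0.1719] F [ 0.6 -0.7 -2.5] w 0.0378
in insert [-0.0445 -0.0056  0.1187] tilt err deg [ 0.1  -0.19  0.14]
```

Call:
drive_tool:
  targets:
    - [[-0.05,-0.05,0.5,0,0,0],[-0.05,-0.05,1.0,0,0,0],[-0.05,-0.05,1.5,0,0,0],[-0.05,-0.05,2.0,0,0,0],[-0.05,-0.05,2.4,0,0,0],[-0.05,-0.05,2.6,0,0,0],[-0.05,-0.05,2.6,0,0,0],[-0.05,-0.05,2.6,0,0,0]]

```text
time_s: 15.17
position: [0.5636, 0.2054, 0.1078]
tool_rot: [0.696, 0.676, -0.169, -0.171]
contact_force: [0.1, -0.2, -2.3]
grip_width: 0.0378
grasp_force: 50.0
```

```bash
python3 -c "
from g import *
go(ins([-.043,-.005,.0066]),TI); here()
for n in CAL: cv2.imwrite(f'pics/{n}3.png',read_camera(n)[:,:,::-1])"
python3 - <<'E'
from v import *
z=18.4+0
draw("3",dict(top=(240,205,50,70),scene=(345,190,60,70)),[((255,0,255),[(-24,73,z+28),(-62,73,z+28)]),((255,255,0),[(-24,73,z),(-62,73,z)]),((0,255,0),[(-63,77,0),(-21,77,0)])],"pics/chk3.png",7)
E
```

```text
units [0.186, 0.0, 1.284, 0.033, 0.01, -0.07] | t 15.17 pos [0.5636 0.2054 0.1078] F [ 0.1 -0.2 -2.3] w 0.0378
in insert [-0.0428  0.0005  0.0451] tilt err deg [-0.2  -0.06  0.42]
```

View pics/chk3.png

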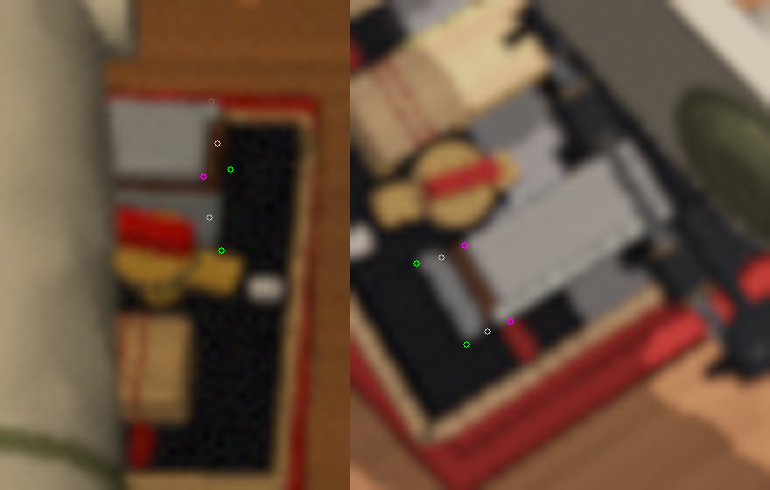

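The harmonica is over the grey cutout, its end about 4.5 mm too far towards +y with a 0.4° yaw error. I'll correct both and lower to the ribs.

Call:
drive_tool:
  targets:
    - [[0.1,0.01,0.0,0,0,-0.07],[0.155,0.01,0.1,0,0,-0.07],[0.155,0.01,0.3,0,0,-0.07],[0.155,0.01,0.5,0,0,-0.07],[0.155,0.01,0.7,0,0,-0.07],[0.155,0.01,0.85,0,0,-0.07],[0.155,0.01,0.95,0,0,-0.07],[0.155,0.01,0.95,0,0,-0.07]]

```text
time_s: 15.93
position: [0.5503, 0.2106, 0.082]
tool_rot: [0.694, 0.679, -0.169, -0.171]
contact_force: [0.5, -0.6, -3.1]
grip_width: 0.0375
grasp_force: 50.0
```

```bash
python3 -c "
from g import *
go(ins([-.0432,-.0042,.0066]),TI); here(); s=readout.get_state(); print((I.T@s['contact_force']).round(1),s['wrist_torque'].round(2))"
```

```text
units [-0.007, 0.004, 0.316, 0.03, 0.011, 0.004] | t 15.93 pos [0.5503 0.2106 0.082 ] F [ 0.5 -0.6 -3.1] w 0.0375
in insert [-0.0431 -0.0044  0.0161] tilt err deg [-0.18 -0.07 -0.02]
[-1.9  0.6 -2.5] [-0.07 -0.4  -0.03]
```

Call:
drive_tool:
  targets:
    - [[0,0,0.04,0,0,0],[0,0,0.08,0,0,0],[0,0,0.12,0,0,0],[0,0,0.16,0,0,0],[0,0,0.2,0,0,0],[0,0,0.23,0,0,0],[0,0,0.26,0,0,0],[0,0,0.26,0,0,0]]

```text
time_s: 16.6
position: [0.5476, 0.2108, 0.0766]
tool_rot: [0.694, 0.679, -0.167, -0.171]
contact_force: [2.6, -0.7, 4.9]
grip_width: 0.0379
grasp_force: 50.0
```

```bash
python3 -c "
from g import *
go(ins([-.0432,-.0042,.0066]),TI); here(); s=readout.get_state(); print((I.T@s['contact_force']).round(1),s['wrist_torque'].round(2))"
```

```text
units [-0.01, -0.0, 0.117, 0.055, 0.006, 0.004] | t 16.6 pos [0.5476 0.2108 0.0766] F [ 2.6 -0.7  4.9] w 0.0379
in insert [-0.0432 -0.0045  0.0101] tilt err deg [-0.33 -0.04 -0.03]
[-0.1  0.6  5.5] [-0.19 -0.05 -0.11]
```

Call:
drive_tool:
  targets:
    - [[0,0,0.04,0,0,0],[0,0,0.08,0,0,0],[0,0,0.12,0,0,0],[0,0,0.16,0,0,0],[0,0,0.2,0,0,0],[0,0,0.22,0,0,0],[0,0,0.22,0,0,0],[0,0,0.22,0,0,0]]

```text
time_s: 17.27
position: [0.5462, 0.2107, 0.0741]
tool_rot: [0.694, 0.68, -0.165, -0.169]
contact_force: [7.8, -0.6, 24.2]
grip_width: 0.0378
grasp_force: 50.0
```

```bash
python3 -c "
from g import *
go(ins([-.0432,-.0042,.0066]),TI); here(); s=readout.get_state(); print((I.T@s['contact_force']).round(1),s['wrist_torque'].round(2))"
```

```text
units [-0.008, -0.0, 0.02, 0.102, -0.004, 0.004] | t 17.27 pos [0.5462 0.2107 0.0741] F [ 7.8 -0.6 24.2] w 0.0378
in insert [-0.0432 -0.0044  0.0072] tilt err deg [-0.61  0.02 -0.03]
[ 4.4  0.4 25.1] [-0.15  1.18 -0.08]
```

The harmonica is at the floor height implied by the whistle fit (7.2 mm), with 25 N of push. I'll release and retract.

Call:
drive_tool:
  targets:
    - [[0,0,-0.15,0,0,0],[0,0,-0.15,0,0,0],[0,0,-0.15,0,0,0],[0,0,-0.15,0,0,0],[0,0,-0.15,0,0,0],[0,0,-0.15,0,0,0],[0,0,-0.15,0,0,0],[0,0,-0.15,0,0,0]]
  jaw: 0.62

```text
time_s: 17.93
position: [0.5457, 0.2108, 0.0734]
tool_rot: [0.694, 0.679, -0.169, -0.171]
contact_force: [1.0, 0.5, 0.5]
grip_width: 0.0547
grasp_force: 0.0
```

Call:
drive_tool:
  targets:
    - [[0,0,-0.3,0,0,0],[0,0,-0.8,0,0,0],[0,0,-1.6,0,0,0],[0,0,-2.6,0,0,0],[0,0,-3.6,0,0,0],[0,0,-4.2,0,0,0],[0,0,-4.2,0,0,0],[0,0,-4.2,0,0,0]]

```text
time_s: 18.6
position: [0.6048, 0.2096, 0.1849]
tool_rot: [0.694, 0.679, -0.168, -0.171]
contact_force: [0.1, 0.1, -1.0]
grip_width: 0.0548
grasp_force: 0.0
```

```bash
python3 -c "
from g import *
here(); go(ins([0.1,-.1,.20]),TI)"
```

```text
in insert [-0.0429 -0.0046  0.1326] tilt err deg [-0.25 -0.06 -0.03]
units [3.181, -4.751, -2.272, 0.041, 0.009, 0.005] | t 18.6 pos [0.6048 0.2096 0.1849] F [ 0.1  0.1 -1. ] w 0.0548
```

Call:
drive_tool:
  targets:
    - [[-2,0,-1,0,0,0],[-8,0,-1,0,0,0],[-8,0,-1,0,0,0],[-8,0,-1,0,0,0],[-8,0,-1,0,0,0],[-8,0,-1,0,0,0],[-8,0,-1,0,0,0],[-8,0,-1,0,0,0]]
  jaw: 0.4
  force: 20

```text
time_s: 19.27
position: [0.6128, -0.0318, 0.2103]
tool_rot: [0.694, 0.678, -0.169, -0.173]
contact_force: [-0.2, -0.1, -0.5]
grip_width: 0.0352
grasp_force: 0.0
```

```bash
cat > lock.py <<'E'
from v import *
for n in CAL: cv2.imwrite(f'pics/{n}4.png',read_camera(n)[:,:,::-1])
c={}
for n in CAL:
    im=cv2.imread(f"pics/{n}4.png"); H=cv2.cvtColor(im,cv2.COLOR_BGR2HSV); x,y=proj(n,ins([0,.057,.044])).round().astype(int)
    m=np.zeros(H.shape[:2],np.uint8); m[y-8:y+9,x-10:x+11]=1; m&=((H[...,0]<6)|(H[...,0]>174))&(H[...,1]>150)&(H[...,2]>110)
    N,l,st,ce=cv2.connectedComponentsWithStats(m); i=1+np.argmax(st[1:,4]); pts=np.argwhere(l==i)[:,::-1].astype(np.float32)
    vx,vy,_,_=cv2.fitLine(pts,cv2.DIST_L2,0,.01,.01).ravel(); c[n]=ce[i]
    # direction on insert plane z=.044
    def onplane(p,h):
        o,d=ray(n,p); q=I.T@(o-C); e=I.T@d; return q+e*(h-q[2])/e[2]
    a=onplane(ce[i],.044); b=onplane(ce[i]+4*np.array([vx,vy]),.044)-a
    print(n,(x,y),st[i].tolist(),ce[i].round(1),"on plane",a.round(4),"angle from ins x deg",np.degrees(np.arctan2(b[1],b[0])).round(1))
p,g=tri(c["top"],c["scene"]); print("tri in insert",(I.T@(p-C)).round(4),g)
M=(255,0,255)
draw("4",dict(top=(192,210,95,70),scene=(325,165,90,90)),[(M,[(62,72,12),(22,72,12),(62,-58,12),(22,-58,12),(-23,75,12),(-61,75,12),(-23,-75,12),(-61,-75,12)])],"pics/chk4.png",4)
E
python3 - <<'E'
E
sed -i 's/cv2.imwrite(out,np.hstack(a))/m=max(len(b) for b in a); cv2.imwrite(out,np.hstack([cv2.copyMakeBorder(b,0,m-len(b),0,0,0) for b in a]))/' v.py; python3 lock.py
```

```text
top (np.int64(262), np.int64(237)) [256, 235, 12, 6, 52] [261.3 237.5] on plane [0.0021 0.0554 0.044 ] angle from ins x deg 76.4
scene (np.int64(361), np.int64(215)) [356, 215, 6, 3, 14] [358.5 216. ] on plane [0.0015 0.0638 0.044 ] angle from ins x deg -105.5
tri in insert [0.0002 0.0577 0.0384] 0.007115091742028275
```

View pics/chk4.png

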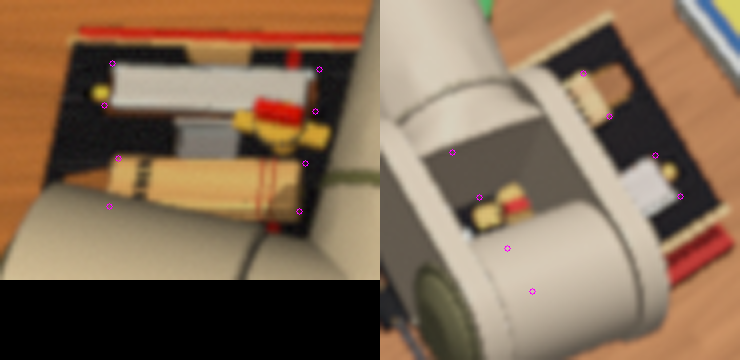

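The harmonica lies within 1 px of its nominal corners, button at the -y end, and the whistle is still seated. The lock grip is at top (261,237), 76° from the insert's x, so the joint reads about 0.17 rad. Next I'll go to the lock.

```bash
python3 -c "
from g import *
RL=TI@Ro.from_euler('z',14,degrees=True).as_matrix()
go(ins([-.0005,.056,.10]),RL)"
```

```text
units [5.946, -1.401, 2.05, 0.014, 0.007, 2.349] | t 19.37 pos [ 0.6131 -0.0295  0.2107] F [ 0.6  0.8 -0. ] w 0.035
```

Call:
drive_tool:
  targets:
    - [[3,-0.7,0.5,0,0,2.35],[5.95,-1.4,1.5,0,0,2.35],[5.95,-1.4,2.05,0,0,2.35],[5.95,-1.4,2.05,0,0,2.35],[5.95,-1.4,2.05,0,0,2.35],[5.95,-1.4,2.05,0,0,2.35],[5.95,-1.4,2.05,0,0,2.35],[5.95,-1.4,2.05,0,0,2.35]]

```text
time_s: 20.03
position: [0.5514, 0.1496, 0.1767]
tool_rot: [0.771, 0.589, -0.188, -0.149]
contact_force: [0.2, 0.8, 0.5]
grip_width: 0.0352
grasp_force: 0.0
```

```bash
python3 -c "
from g import *
RL=TI@Ro.from_euler('z',14,degrees=True).as_matrix()
go(ins([-.0005,.056,.0455]),RL); here()"
```

```text
units [0.017, -0.02, 1.847, 0.036, 0.011, -0.001] | t 20.03 pos [0.5514 0.1496 0.1767] F [0.2 0.8 0.5] w 0.0352
in insert [-0.0008  0.0565  0.1009] tilt err deg [-0.21 -0.09 14.01]
```

Call:
drive_tool:
  targets:
    - [[0,-0.02,0.4,0,0,0],[0,-0.02,0.8,0,0,0],[0,-0.02,1.2,0,0,0],[0,-0.02,1.5,0,0,0],[0,-0.02,1.7,0,0,0],[0,-0.02,1.84,0,0,0],[0,-0.02,1.84,0,0,0],[0,-0.02,1.84,0,0,0]]

```text
time_s: 20.7
position: [0.5255, 0.1497, 0.1285]
tool_rot: [0.772, 0.589, -0.188, -0.149]
contact_force: [-0.2, 0.4, 0.9]
grip_width: 0.0355
grasp_force: 0.0
```

Call:
drive_tool:
  targets:
    - [[0,0,0,0,0,0],[0,0,0,0,0,0],[0,0,0,0,0,0],[0,0,0,0,0,0],[0,0,0,0,0,0],[0,0,0,0,0,0],[0,0,0,0,0,0],[0,0,0,0,0,0]]
  jaw: 0.05
  force: 15

```text
time_s: 21.37
position: [0.5255, 0.1498, 0.1283]
tool_rot: [0.772, 0.589, -0.188, -0.149]
contact_force: [2.5, 0.6, 1.2]
grip_width: 0.0107
grasp_force: 15.0
```

```bash
python3 -c "
from g import *
here(); s=readout.get_state(); print((I.T@s['contact_force']).round(1),s['wrist_torque'].round(2),s['q'].round(2))"
```

```text
in insert [-0.0006  0.0569  0.046 ] tilt err deg [-0.24 -0.04 14.07]
[-1.6 -0.6  2.3] [-0.11 -0.34  0.08] [0.05 0.73 1.25 0.03 1.65 0.31]
```

Call:
drive_tool:
  targets:
    - [[0,0,0,0,0,0.8],[0,0,0,0,0,1.6],[0,0,0,0,0,2.4],[0,0,0,0,0,3.2],[0,0,0,0,0,4.0],[0,0,0,0,0,4.8],[0,0,0,0,0,5.6],[0,0,0,0,0,6.4]]

```text
time_s: 22.03
position: [0.5249, 0.1503, 0.1286]
tool_rot: [0.923, 0.301, -0.227, -0.079]
contact_force: [-1.7, 1.9, 3.2]
grip_width: 0.0108
grasp_force: 15.0
```

```bash
python3 -c "
from g import *
here(); s=readout.get_state(); print((I.T@s['contact_force']).round(1),(I.T@s['wrist_torque']).round(2),s['q'].round(2))"
```

```text
in insert [0.0001 0.0565 0.046 ] tilt err deg [-1.400e-01  3.000e-02  5.268e+01]
[ 3.  -1.9  2. ] [-0.28 -0.46  0.04] [0.05 0.73 1.25 0.03 1.65 0.99]
```

Call:
drive_tool:
  targets:
    - [[0,0,0,0,0,0.9],[0,0,0,0,0,1.8],[0,0,0,0,0,2.7],[0,0,0,0,0,3.6],[0,0,0,0,0,4.5],[0,0,0,0,0,5.3],[0,0,0,0,0,5.9],[0,0,0,0,0,5.9]]

```text
time_s: 22.7
position: [0.5247, 0.151, 0.1287]
tool_rot: [0.971, 0.006, -0.241, -0.007]
contact_force: [-1.3, 5.5, 4.1]
grip_width: 0.0109
grasp_force: 15.0
```

```bash
python3 -c "
from g import *
here(); s=readout.get_state(); print((I.T@s['contact_force']).round(1),(I.T@s['wrist_torque']).round(2),s['q'].round(2))"
```

```text
in insert [0.0003 0.0558 0.046 ] tilt err deg [-6.0e-02  1.1e-01  8.8e+01]
[ 3.2 -5.5  2.9] [-0.9  -0.67 -0.07] [0.05 0.73 1.25 0.03 1.65 1.6 ]
```

Call:
drive_tool:
  targets:
    - [[0,0,0,0,0,0.2],[0,0,0,0,0,0.4],[0,0,0,0,0,0.6],[0,0,0,0,0,0.8],[0,0,0,0,0,0.8],[0,0,0,0,0,0.8],[0,0,0,0,0,0.8],[0,0,0,0,0,0.8]]

```text
time_s: 23.37
position: [0.5247, 0.151, 0.1287]
tool_rot: [0.97, -0.032, -0.241, 0.003]
contact_force: [-2.1, 6.1, 4.3]
grip_width: 0.0112
grasp_force: 15.3
```

```bash
python3 -c "
from g import *
here(); s=readout.get_state(); print((I.T@s['contact_force']).round(1),(I.T@s['wrist_torque']).round(2),s['q'].round(2))"
```

```text
in insert [0.0003 0.0557 0.046 ] tilt err deg [-6.000e-02  1.100e-01  9.258e+01]
[ 4.  -6.1  2.7] [-0.84 -0.59  0.33] [0.05 0.73 1.25 0.03 1.65 1.68]
```

The torque about the axis jumped to 0.33 N m at 92°, which is the end stop. I'll relax, let go and retract.

Call:
drive_tool:
  targets:
    - [[0,0,0,0,0,-0.3],[0,0,0,0,0,-0.3],[0,0,0,0,0,-0.3],[0,0,0,0,0,-0.3],[0,0,0,0,0,-0.3],[0,0,0,0,0,-0.3],[0,0,0,0,0,-0.3],[0,0,0,0,0,-0.3]]
  jaw: 0.4

```text
time_s: 24.03
position: [0.5252, 0.1498, 0.1282]
tool_rot: [0.971, -0.018, -0.24, -0.0]
contact_force: [0.3, -0.0, -0.0]
grip_width: 0.035
grasp_force: 0.0
```

Call:
drive_tool:
  targets:
    - [[0,0,-0.3,0,0,0],[0,0,-0.8,0,0,0],[0,0,-1.6,0,0,0],[0,0,-2.6,0,0,0],[0,0,-3.6,0,0,0],[0,0,-4.2,0,0,0],[0,0,-4.2,0,0,0],[0,0,-4.2,0,0,0]]

```text
time_s: 24.7
position: [0.5841, 0.1487, 0.2396]
tool_rot: [0.971, -0.018, -0.24, -0.0]
contact_force: [-0.2, 0.2, 0.0]
grip_width: 0.0352
grasp_force: 0.0
```

Call:
drive_tool:
  targets:
    - [[0,-5,-1,0,0,0],[0,-9,-1,0,0,0],[0,-9,-1,0,0,0],[0,-9,-1,0,0,0],[0,-9,-1,0,0,0],[0,-9,-1,0,0,0],[0,-9,-1,0,0,0],[0,-9,-1,0,0,0]]

```text
time_s: 25.37
position: [0.5788, 0.4084, 0.2505]
tool_rot: [0.971, -0.016, -0.238, -0.004]
contact_force: [0.1, -0.0, 0.6]
grip_width: 0.0351
grasp_force: 0.0
```

```bash
python3 - <<'E'
from v import *
print(readout.get_state()["position"],readout.get_state()["time_s"])
for n in CAL: cv2.imwrite(f'pics/{n}5.png',read_camera(n)[:,:,::-1])
M=(255,0,255)
draw("5",dict(top=(192,205,95,85),scene=(320,165,95,90)),[(M,[(34,57,22),(-34,57,22)])],"pics/chk5.png",4)
E
```

```text
[0.57879587 0.40841208 0.25045844] 25.3667
```

View pics/chk5.png

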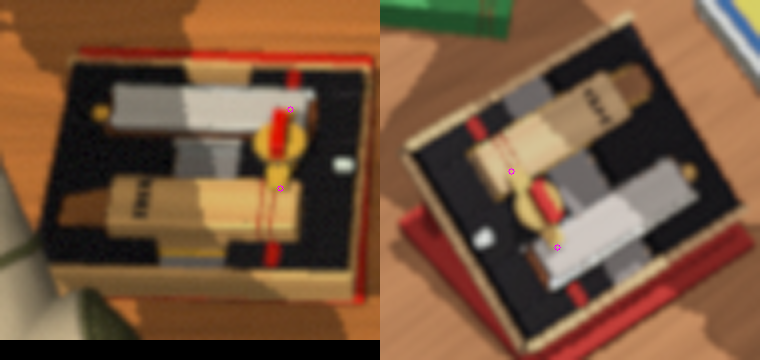

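Both instruments lie flat in their cutouts. The lock's bar lies across both, in line with the red marks, and the robot is clear. I'll hand in.

```bash
python3 -c "
from cell import order
print(order.finish_job())"
```

```text
the job is handed in; nothing more can be done
None
```

I handed the job in at about 25 s: the final pictures show the harmonica and whistle flat in their cutouts and the lock's bar across both at the red marks, with the robot clear. No verdict came back.

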